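# Vent the autoclave and unlock its lid

## Robot

A 6-joint arm with a two-finger parallel gripper is mounted at the origin on the work surface. World frame = base frame: x ahead of the robot, y to its left, z up, the work surface at z = 0. Lengths are in m, angles in degrees, forces in N, time in s.
With the tool pointing down it reaches from about 0.3 to 0.75 m from the base axis. Payload 8.5 kg.
Tool frame: the origin (TCP) lies on the centre line of the jaws, within the pads' length; the fingertips stand 14 mm ahead of it and the grasp point (between the pads) lies 5 mm behind it; z points along the fingers, y is the direction in which the jaws open and shut (so a half turn about z gives the same grasp; the last joint's range is limited). The gripper opens to 85 mm and grips with 20 to 120 N. Pads are 22 mm wide; open, the fingers measure 114 mm over their backs; the gripper's body (76 mm by 85 mm) begins 54 mm behind the grasp point. The pads swing forward as they close: fully open they stand 13 mm farther back than shut.
Start: joints at [54.7, 21.807, 74.336, -0, 83.858, -12.336], TCP at [0.215, 0.506, 0.245] pointing down, gripper open.
Joint ranges: [-178.18, 178.18], [-50.72, 133.34], [12.68, 142.11], [-81.47, 261.47], [9.98, 163.14], [-165.26, 165.26]. Speed limits (degrees/s): [136.94, 136.94, 180, 180, 180, 180].

## Interface

Orientations are given as a 3x3 rotation matrix whose columns are the frame's x, y, z axes.
In Python, from rig import env, optics, order, finder gives the robot as it stands.
- The arm moves only by the tool play_rows, never from a script. Its argument "commands" is a list of rows, each an object of numbers: "grip": the closure, from -1 (fully open) to 1 (shut); "x", "y", "z": the shift along the tool's x, y, z in m; "rx", "ry", "rz": the turn, a rotation vector about the tool's x, y, z in rad. A call has 1 to 12 rows; each row shifts and turns the commanded pose from where the row before left it, along the tool's axes as they then stand; what a row does not reach is not made up. A row lasts 1/8 s, in which the tool goes at most 62.5 mm and 10.7 degrees, less where a joint would pass 70% of its speed; a pose out of reach is approached as far as the arm can. A call is refused whole if a number of a shift passes 0.0625 or a number of a turn 0.188, either way. A call with a gripper value outside its range is refused whole. The fingers move at their own pace and stop on an object; "squeeze" is the grip in N (left out, the last holds). Time passes only in rows, so rows that do not move let the fingers close. It gives the time, the measured TCP pose, the force and the opening at its end, in the units of the state.
- env.observe(): the state, without advancing time (a new reading comes with each control period).
- optics.get_image(name): name is "scene" or "top"; returns a dict with "color" (384x512x3 uint8, blue, green, red), "range_z" (384x512 float32, m along the optical axis (not along the pixel's ray), 0 where there is no reading), "fov_y" (degrees; the focal length in pixels is half the picture's height over the tangent of half this angle, whatever the lens; pixels are square), "cx", "cy" (the principal point, pixels), "dist_coeffs" ([k1, k2, p1, p2, k3] as OpenCV has them; the pictures are not rectified), "cam_to_world" (4x4, takes a point from camera to world coordinates). Camera axes: x right, y down, z forward; pixel columns grow to the right and rows downward; lengths in m; the calibration is good to about 2 mm. A picture is of the moment at which its call begins.
- order.close_job(): hands the job in, once; it reports no verdict.
Trained networks look in the newest picture that a camera, given by its name, has taken for a name from the list of things; names that differ only in an ending like _2 or _b are one class to them, and where a whole thing is asked for, a point or a joint stands for the part that bears it (a point fixed in the world has none). Each returns a list of dicts, best first, with "conf" (0 to 1); they miss things now and then, are a little off and sometimes report something else, mostly with a low value. They report only what shows in the picture. A call takes as long as a camera call. They do not tell look-alikes from the thing itself.
- finder.boxes_of(camera, thing): "point" ([x, y, z] in m, in world coordinates, good to about 4 mm: the middle of the surface that is visible of it).
The state is a dict: "time_s": time; "q": joint angles; "qvel": joint speeds; "joint_efforts": joint torques, N m; "position": TCP position; "tool_rot": TCP orientation; "ft_force": force on the tool from outside, world axes, zero at the start; "wrist_torque": the same for the moment, N m; "grip_width": finger opening in m.
Only numpy, scipy, OpenCV 4.12 (cv2) and the standard library are available. Lean on these libraries where they do the work, as an engineer would, in place of code of your own. Each camera call takes 0.05 s, during which the arm holds its last target.

## Task

The autoclave has finished its run and cooled down. With one fingertip, push the lever of its vent valve (the one whose pipe ends in the upright ribbed silencer) round to fully open, and only then push the barred wheel on the lid anticlockwise as far as it goes, so that all the locking bolts are fully withdrawn. Push gently and do not grip or force either handle; leave the vent open, the other valve shut and everything else on the deck where it stands.

Things in the scene. Friction and masses are not known exactly. Their poses are not given: they have to be found in the camera images.
- autoclave: top-loading autoclave let into the deck: steel jacket, bronze rim (332 mm across) and lid (94 mm high), six keepers on the rim to 137 mm. A bail handle on the lid at -x (131 mm high). Origin: deck under the lid's centre, z up. At its +x side the lid hinge (to 150 mm high, 210 mm out); 185 mm out, gauge (to 200 mm high, -0.55 rad from +x) and safety valve (150 mm, +0.6 rad). Fixed
- wheel_hub (a point): centre of the lid wheel, on its vertical axis, mid-height of its bars (195 mm above the deck). Dark hub 54 mm across, 24 mm up; four level round steel bars 90 degrees apart, 12 mm thick, run out to black balls (26 mm) 112 mm from the axis. For 40 mm below the bars there is only the 26 mm spindle, out to the gauge
- lid_wheel (a joint): angle of the lid wheel, rad: 0 = locked, grows anticlockwise from above to its stop at 2.1, where the six bolts below are fully withdrawn from the keepers (11 mm per rad). Starts at 0 to 0.2. One bar points along the autoclave's +x turned by this angle, the others every pi/2. Takes 6 to 7 N at 75 mm; stays where left
- vent_valve: the vent: quarter-turn ball valve on a level pipe on the deck. Origin: deck under the vertical stem; z up, y along the pipe (21 mm thick, 55 mm up, riser 80 mm from the stem at +y). Bronze body 39 mm thick, stem to 103 mm high. At -y, 72 mm from the stem, an upright ribbed silencer (44 mm thick, to 150 mm high). May have changed places with the water valve. Fixed
- vent_lever (a joint): angle of the vent lever, rad: 0 = shut, across the pipe (valve body's +x); anticlockwise from above to pi/2 = fully open, at its stop, along the body's +y. Starts at 0 to 0.1. Black sleeve 18 mm wide, 30 to 105 mm from the stem, 96 to 108 mm above the deck. Takes 4 to 5 N at 70 mm; stays where left
- vent_sleeve (a point): middle of the vent lever's black sleeve, 67.5 mm from the stem, 102 mm above the deck; turns with the lever
- water_valve: the water feed, to be left shut: quarter-turn ball valve on a level pipe on the deck. Origin: deck under the vertical stem; z up, y along the pipe (21 mm thick, 55 mm up, riser 80 mm from the stem at +y). Bronze body 39 mm thick, stem to 103 mm high. Its -y end bends back down into the deck: no silencer. Fixed
- water_lever (a joint): angle of the water lever, rad: 0 = shut, across the pipe (valve body's +x); anticlockwise from above to pi/2 = fully open, at its stop, along the body's +y. Starts at 0 to 0.1. Black sleeve 18 mm wide, 30 to 105 mm from the stem, 96 to 108 mm above the deck. Takes 4 to 5 N at 70 mm; stays where left
- media_bottle_a: bystander, not to be moved: clear screw-capped glass media bottle, 70 mm across, 140 mm tall, half full of set agar; origin at the centre of its underside
- media_bottle_b: bystander, not to be moved: smaller screw-capped glass media bottle, 56 mm across, 110 mm tall, between the valves and the autoclave's near side; origin at the centre of its underside
- beaker: bystander, not to be moved: empty glass beaker, 68 mm across, 85 mm tall; origin at the centre of its underside
- flask: bystander, not to be moved: conical glass flask, 82 mm across its base, 122 mm tall; origin at the centre of its underside
- tape_roll: bystander, not to be moved: roll of indicator tape lying flat, 76 mm across, 19 mm tall; origin at the centre of its underside
- dish_stack: bystander, not to be moved: stack of four clear culture dishes, 90 mm across, 60 mm tall; origin at the centre of its underside
- instrument_tin: bystander, not to be moved: flat metal instrument tin with a wire handle on its lid, 174 x 84 mm, 38 mm tall (49 mm with the handle); origin at the centre of its underside
Things that resemble listed ones, but are neither listed nor needed, are in the scene too. Leave any purple look-alike of the vent_valve alone.

How it is judged (in metres and radians):
On the way, in this order (a step that is already met when the one before it is completed fails the run):
1. the vent lever is fully open while the lid is still locked (value of joint vent_lever above 1.4 rad and value of joint lid_wheel below 0.45 rad), for 0.2 s.
2. the lid wheel is turned to its stop and the bolts are withdrawn (value of joint lid_wheel above 1.92 rad and value of joint vent_lever above 1.4 rad), for 0.2 s.
At the end, for the whole second after the job is handed in: the vent lever is within 10 degrees of fully open (above 1.4 rad), the lid wheel within 10 degrees of its stop (above 1.92 rad), the water lever below 0.25 rad, all at rest, and every bystander within 20 mm of where it stood (all of step 2 and value of joint water_lever below 0.25 rad and velocity of joint lid_wheel between -0.05 and 0.05 rad/s and velocity of joint vent_lever between -0.05 and 0.05 rad/s and distance of each of media_bottle_a, media_bottle_b, beaker, flask, tape_roll, dish_stack, instrument_tin from where it was at the start of the episode below 0.02 m); the robot touches nothing.
It fails at once if the lid wheel is turned (past 0.45 rad) before the vent is open (value of joint lid_wheel above 0.45 rad and value of joint vent_lever below 1.4 rad).
It fails at once if the water valve is opened (past 0.25 rad) (value of joint water_lever above 0.25 rad).
It fails at once if the vent valve's lever is gripped or forced (over 40 N between the fingers and the valve) (contact force between the fingers and vent_valve above 40 N).
It fails at once if the lid wheel is gripped or forced (over 40 N between the fingers and the autoclave) (contact force between the fingers and autoclave above 40 N).
It fails at once if a bystander is lifted, carried or pushed (more than 20 mm) (distance of any of media_bottle_a, media_bottle_b, beaker, flask, tape_roll, dish_stack, instrument_tin from where it was at the start of the episode above 0.02 m).
It also fails if it takes over 51 s, if anything falls off the work surface, if the arm or the gripper's body presses on something with over 40 N, if the wrist force passes 120 N, or if a joint passes its speed limit or range.

## Working session

There is one attempt and no reset: what is moved stays moved. The work goes in short steps, Python scripts to look and compute and a tool call to move; the robot and the scene stay as the last step left them, time stands still between calls to the robot, and variables do not carry over. Pictures are saved under pics/ and viewed, and the job is handed in when it is done.

Besides the shell and the picture viewer there is one more tool, called after "Call:" as name([rows], argument=value, ...), one row to a line, values as JSON. play_rows: Moves the arm, as the interface text tells. Its arguments: {"type":"object","properties":{"commands":{"type":"array"},"squeeze":{"type":"number"}},"required":["commands"]}

```bash
mkdir -p pics; ls; cat > h.py <<'E'
import numpy as np, cv2
from rig import env, optics, order, finder
def K(im):
    h=im["color"].shape[0]; f=h/2/np.tan(np.radians(im["fov_y"])/2)
    return np.array([[f,0,im["cx"]],[0,f,im["cy"]],[0,0,1.]])
def cloud(im):
    h,w=im["range_z"].shape
    u,v=np.meshgrid(np.arange(w),np.arange(h))
    p=cv2.undistortPoints(np.stack([u,v],-1).reshape(-1,1,2).astype(np.float64),K(im),np.array(im["dist_coeffs"],float)).reshape(h,w,2)
    z=im["range_z"]; P=np.stack([p[...,0]*z,p[...,1]*z,z,np.ones_like(z)],-1)
    W=P@np.array(im["cam_to_world"]).T
    W=W[...,:3]; W[z==0]=np.nan
    return W
def proj(im,pts):
    T=np.linalg.inv(np.array(im["cam_to_world"])); p=np.atleast_2d(pts)@T[:3,:3].T+T[:3,3]
    return cv2.projectPoints(p,np.zeros(3),np.zeros(3),K(im),np.array(im["dist_coeffs"],float))[0].reshape(-1,2)
E
python3 - <<'E'
from h import *
import pickle
for n in("scene","top"):
    im=optics.get_image(n); pickle.dump(im,open(n+".pkl","wb"))
    cv2.imwrite(f"pics/{n}0.png",cv2.resize(im["color"],(800,600),interpolation=cv2.INTER_CUBIC))
    print(n,np.round(im["cam_to_world"],3).tolist(),im["fov_y"])
for c in("scene","top"):
  for t in("autoclave","wheel_hub","lid_wheel","vent_valve","vent_sleeve","vent_lever","water_valve","water_lever","media_bottle_b","media_bottle_a","beaker","flask","tape_roll","dish_stack","instrument_tin"):
    print(c,t,[(round(d["conf"],2),np.round(d["point"],3).tolist()) for d in finder.boxes_of(c,t)][:4])
s=env.observe();print(s)
E
```

```text
pics
scene [[-0.289, 0.512, -0.809, 1.409], [0.957, 0.139, -0.254, 0.28], [-0.018, -0.847, -0.531, 0.735], [0.0, 0.0, 0.0, 1.0]] 55.624838008992626
top [[-0.023, -0.993, 0.112, 0.299], [-1.0, 0.024, 0.002, -0.012], [-0.005, -0.112, -0.994, 1.79], [0.0, 0.0, 0.0, 1.0]] 42.94284845509654
scene autoclave [(0.91, [0.591, -0.141, 0.108])]
scene wheel_hub [(0.87, [0.527, -0.168, 0.198])]
scene lid_wheel [(0.73, [0.528, -0.168, 0.198])]
scene vent_valve [(0.97, [0.404, 0.251, 0.07]), (0.85, [0.194, 0.364, 0.065]), (0.24, [0.596, -0.141, 0.109])]
scene vent_sleeve [(0.44, [0.453, 0.259, 0.109]), (0.41, [0.245, 0.367, 0.108])]
scene vent_lever [(0.65, [0.454, 0.258, 0.104])]
scene water_valve [(0.75, [0.58, 0.181, 0.06])]
scene water_lever [(0.54, [0.58, 0.183, 0.059]), (0.51, [0.625, 0.193, 0.108])]
scene media_bottle_b [(0.88, [0.752, 0.086, 0.092]), (0.56, [0.391, 0.059, 0.064]), (0.3, [0.626, 0.188, 0.11])]
scene media_bottle_a [(0.88, [0.752, 0.086, 0.092]), (0.56, [0.391, 0.059, 0.064]), (0.3, [0.626, 0.188, 0.11])]
scene beaker [(0.8, [0.473, 0.433, 0.058]), (0.37, [0.525, -0.169, 0.2]
[... 1473 characters left out ...]
30156764e-04,
        8.38571463e+01, -1.23342523e+01]), 'qvel': array([-0.04509221, -0.00326129,  0.11599647, -0.02498563, -0.01230315,
        0.01030758]), 'joint_efforts': array([-4.64766490e-04, -4.48316538e+01, -2.31469524e+01, -1.68919360e-04,
        4.48696346e-04,  2.93856672e-07]), 'position': array([0.21457478, 0.5064118 , 0.24531583]), 'tool_rot': array([[-9.20745658e-01,  3.90163341e-01, -1.12643531e-06],
       [ 3.90163341e-01,  9.20745658e-01,  5.32081543e-06],
       [ 3.11314755e-06,  4.45962394e-06, -1.00000000e+00]]), 'ft_force': array([ 0.13519429,  0.50780148, -0.03437313]), 'wrist_torque': array([0.04326396, 0.00949311, 0.01323789]), 'grip_width': 0.08562214609008507}
```

View pics/scene0.png

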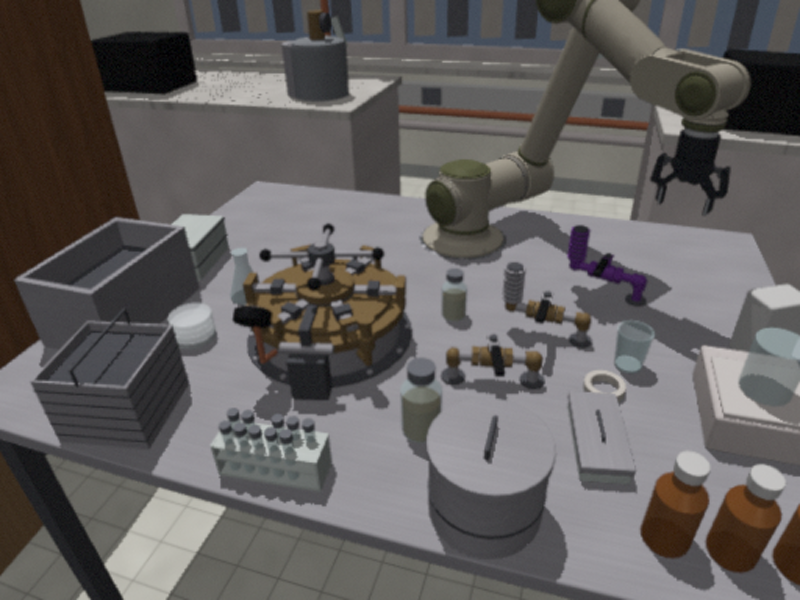

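View pics/top0.png

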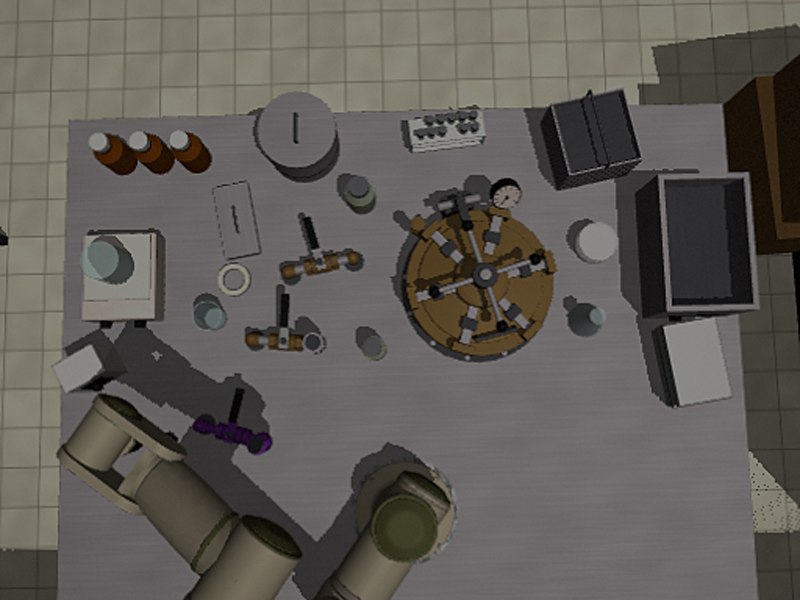

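```bash
python3 - <<'E'
from h import *
import pickle
im=pickle.load(open("scene.pkl","rb"))
a=im["color"]
cv2.imwrite("pics/crop.png",cv2.resize(a[130:330,250:510],None,fx=3,fy=3,interpolation=cv2.INTER_CUBIC))
im=pickle.load(open("top.pkl","rb"))
cv2.imwrite("pics/cropt.png",cv2.resize(im["color"][90:290,90:310],None,fx=3,fy=3,interpolation=cv2.INTER_CUBIC))
E
```

```text
(no output)
```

View pics/crop.png

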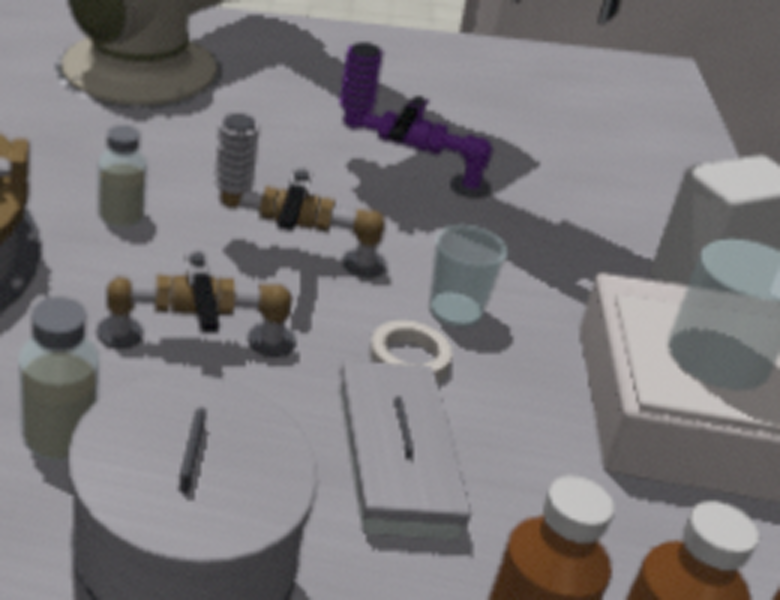

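View pics/cropt.png

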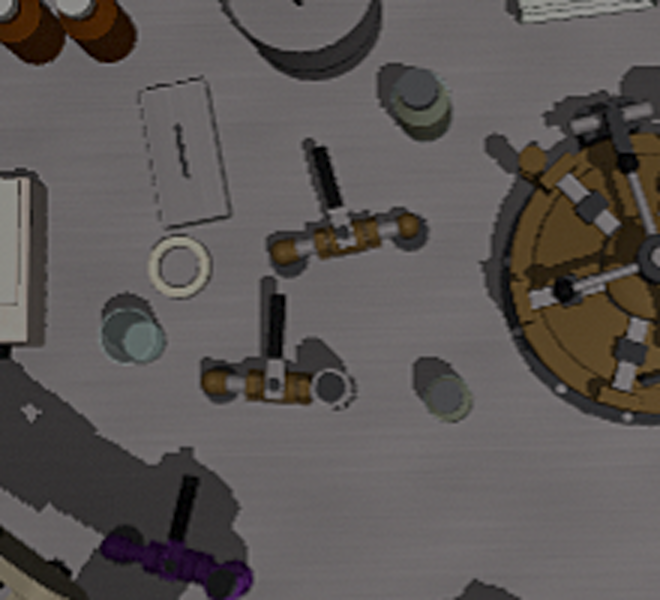

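The candidates in the top crop are three valves:
- A bronze valve at (275,385) with an upright ribbed silencer at (332,388).
- A bronze valve at (345,235) whose pipe bends down at both ends, so it is the water valve.
- A purple look-alike at (180,560).

The vent is the bronze one with the silencer. The scene crop confirms it: ribbed silencer at (237,155), lever sleeve at (292,205). Next I measure with depth.

```bash
python3 - <<'E'
from h import *
import pickle
for n in("top","scene"):
    im=pickle.load(open(n+".pkl","rb")); W=cloud(im); c=im["color"].astype(int)
    print(n)
    def reg(x0,x1,y0,y1,z0,z1,dark=None):
        m=(W[...,0]>x0)&(W[...,0]<x1)&(W[...,1]>y0)&(W[...,1]<y1)&(W[...,2]>z0)&(W[...,2]<z1)
        if dark is not None: m&=(c.max(-1)<dark)
        return W[m]
    s=reg(.33,.47,.13,.22,.13,.165); print("silencer top",len(s),s.mean(0),s.min(0),s.max(0))
    s=reg(.33,.55,.2,.31,.09,.115); 
    print("lever all",len(s),s.min(0),s.max(0))
    s=reg(.415,.55,.2,.31,.09,.115,60)
    mu=s.mean(0); v=np.linalg.svd((s-mu)[:,:2])[2][0]; v*=np.sign(v[0]); print("sleeve",len(s),mu,s.min(0),s.max(0),"dir deg",np.degrees(np.arctan2(v[1],v[0])))
    s=reg(.33,.47,.27,.40,.03,.09); print("riser",len(s),s.mean(0),s.min(0),s.max(0))
    s=reg(.33,.47,.13,.40,.04,.08); 
    v=np.linalg.svd((s-s.mean(0))[:,:2])[2][0]; print("pipe",s.mean(0),np.degrees(np.arctan2(v[1],v[0])))
    s=reg(.54,.75,.1,.25,.09,.115); print("water lever",len(s),s.min(0),s.max(0),s.mean(0))
    # hub, balls
    s=reg(.35,.7,-.33,0,.19,.225); print("wheel",len(s),s.min(0),s.max(0))
    h=reg(.49,.56,-.21,-.13,.2,.225); print("hub top",h.mean(0),h.min(0),h.max(0),len(h))
    r=s[:,:2]-[.52,-.172]; R=np.hypot(*r.T); b=s[(R>.09)]; 
    a=np.degrees(np.arctan2(b[:,1]+.172,b[:,0]-.52))
    for k in np.unique(np.round(a/15)): 
        q=b[np.abs(a-k*15)<=7.5]; print(k*15,len(q),q.mean(0))
E
```

```text
top
silencer top 139 [0.38180628 0.18678067 0.15025197] [0.36152987 0.16669402 0.13104505] [0.40229378 0.20959447 0.16265035]
lever all 193 [0.37185872 0.2417392  0.09110837] [0.49397645 0.26551845 0.11476135]
sleeve 100 [0.45725694 0.2524871  0.10755746] [0.41952127 0.2442911  0.09716544] [0.49397645 0.26300756 0.11476135] dir deg -2.994730218987675
riser 187 [0.3952583  0.30981828 0.06609681] [0.37361315 0.27012557 0.04074726] [0.45660671 0.39992376 0.08634006]
pipe [0.39154402 0.28277371 0.06655699] -99.67329649961903
water lever 207 [0.5482293  0.10036744 0.09007707] [0.74895761 0.20808957 0.11491171] [0.62235105 0.17424742 0.10298288]
wheel 722 [ 0.39268994 -0.29985851  0.19106084] [ 0.69795535 -0.06120171  0.22401398]
hub top [ 0.51415884 -0.17830609  0.21176819] [ 0.49021839 -0.20983095  0.20010392] [ 0.55860957 -0.13037837  0.22401398] 229
-165.0 61 [ 0.41055972 -0.20933769  0.20399406]
-150.0 11 [ 0.41347482 -0.21888018  0.20247186]
-90.0 7 [ 0.53395288 -0.29021143  0.19974307]
-75.0 59 [ 0.54273474 -0.2817615   0.20466411]
-15.0 1 [ 0.69795535 -0.21449015  0.19162776]
0.0 3
[... 663 characters left out ...]
4 0.26628855 0.06019084] 85.89229879746959
water lever 276 [0.54760478 0.10018483 0.09082805] [0.74966117 0.2114635  0.11047769] [0.65656765 0.16475948 0.10155531]
wheel 609 [ 0.39947752 -0.29560351  0.19009178] [ 0.63532684 -0.06215452  0.21879024]
hub top [ 0.52277379 -0.17685352  0.20895237] [ 0.49202675 -0.2051312   0.20003103] [ 0.54217228 -0.14048211  0.21879024] 153
-165.0 33 [ 0.41514533 -0.20739693  0.1995156 ]
-150.0 9 [ 0.41807862 -0.21857429  0.19835866]
-75.0 62 [ 0.55054302 -0.27907015  0.19811181]
0.0 1 [ 0.62649728 -0.15825808  0.20062266]
15.0 54 [ 0.62731797 -0.14589047  0.19887009]
105.0 45 [ 0.48850245 -0.07259634  0.1985067 ]
120.0 2 [ 0.47511168 -0.07017931  0.19955568]
```

Measured and consistent with the sizes given:
- **Vent:** stem about (0.392, 0.258), lever at about -4° in world. The sleeve tip is 105 mm from the stem and the silencer about 72 mm.
- **Hub:** about (0.517, -0.178), bars at 17° + n·90°.

First I close the jaws and move to the -y side of the vent lever.

Call:
play_rows([
  {"grip": 1, "x": -0.0424, "y": -0.0218},
  {"grip": 1, "x": -0.0424, "y": -0.0218},
  {"grip": 1, "x": -0.0424, "y": -0.0218},
  {"grip": 1, "x": -0.0424, "y": -0.0218},
  {"grip": 1, "x": -0.0424, "y": -0.0218},
  {"grip": 1, "x": -0.0424, "y": -0.0218},
  {"grip": 1, "x": -0.0424, "y": -0.0218},
  {"grip": 1, "x": -0.0424, "y": -0.0218},
  {"grip": 1, "rz": 0.177},
  {"grip": 1, "rz": 0.177},
  {"grip": 1, "rz": 0.177},
  {"grip": 1, "rz": 0.177},
], squeeze=20)

```text
invalid input at $.commands[0]: expected keys grip, x, y, z, rx, ry, rz
```

Call:
play_rows([
  {"grip": 1, "rz": 0.177},
  {"grip": 1, "rz": 0.177},
  {"grip": 1, "rz": 0.177},
  {"grip": 1, "z": 0.03},
  {"grip": 1, "z": 0.03},
  {"grip": 1},
])

```text
invalid input at $.commands[0]: expected keys grip, x, y, z, rx, ry, rz
```

All keys are needed in every row.

Call:
play_rows([
  {"grip": 1, "x": -0.0424, "y": -0.0218, "z": 0, "rx": 0, "ry": 0, "rz": 0},
  {"grip": 1, "x": -0.0424, "y": -0.0218, "z": 0, "rx": 0, "ry": 0, "rz": 0},
  {"grip": 1, "x": -0.0424, "y": -0.0218, "z": 0, "rx": 0, "ry": 0, "rz": 0},
  {"grip": 1, "x": -0.0424, "y": -0.0218, "z": 0, "rx": 0, "ry": 0, "rz": 0},
  {"grip": 1, "x": -0.0424, "y": -0.0218, "z": 0, "rx": 0, "ry": 0, "rz": 0},
  {"grip": 1, "x": -0.0424, "y": -0.0218, "z": 0, "rx": 0, "ry": 0, "rz": 0},
  {"grip": 1, "x": -0.0424, "y": -0.0218, "z": 0, "rx": 0, "ry": 0, "rz": 0},
  {"grip": 1, "x": -0.0424, "y": -0.0218, "z": 0, "rx": 0, "ry": 0, "rz": 0},
  {"grip": 1, "x": 0, "y": 0, "z": 0, "rx": 0, "ry": 0, "rz": 0.177},
  {"grip": 1, "x": 0, "y": 0, "z": 0, "rx": 0, "ry": 0, "rz": 0.177},
  {"grip": 1, "x": 0, "y": 0, "z": 0, "rx": 0, "ry": 0, "rz": 0.177},
  {"grip": 1, "x": 0, "y": 0, "z": 0, "rx": 0, "ry": 0, "rz": 0.177},
], squeeze=20)

```text
time_s: 3.1
position: [0.4589, 0.2134, 0.2454]
tool_rot: [[-0.44, 0.898, 0.0], [0.898, 0.44, 0.0], [-0.0, 0.0, -1.0]]
ft_force: [-0.3, 0.3, 0.7]
grip_width: 0.0
```

Call:
play_rows([
  {"grip": 1, "x": 0, "y": 0, "z": 0, "rx": 0, "ry": 0, "rz": 0.177},
  {"grip": 1, "x": 0, "y": 0, "z": 0, "rx": 0, "ry": 0, "rz": 0.177},
  {"grip": 1, "x": 0, "y": 0, "z": 0, "rx": 0, "ry": 0, "rz": 0.177},
  {"grip": 1, "x": 0, "y": 0, "z": 0.03, "rx": 0, "ry": 0, "rz": 0},
  {"grip": 1, "x": 0, "y": 0, "z": 0.02, "rx": 0, "ry": 0, "rz": 0},
  {"grip": 1, "x": 0, "y": 0, "z": 0, "rx": 0, "ry": 0, "rz": 0},
])

```text
time_s: 3.85
position: [0.4584, 0.2134, 0.1944]
tool_rot: [[0.069, 0.998, -0.003], [0.998, -0.069, -0.001], [-0.001, -0.003, -1.0]]
ft_force: [0.4, -0.2, 0.2]
grip_width: 0.0003
```

```bash
python3 - <<'E'
from h import *
import pickle
s=env.observe(); print(s["position"],s["tool_rot"][:,0],s["ft_force"],s["grip_width"],s["q"])
im=optics.get_image("scene"); pickle.dump(im,open("scene1.pkl","wb"))
cv2.imwrite("pics/s1.png",cv2.resize(im["color"][60:280,250:500],(750,660)[:2],interpolation=cv2.INTER_CUBIC)[:600])
E
```

```text
[0.45835718 0.21335072 0.19439818] [ 6.89914295e-02  9.97616976e-01 -7.42255864e-04] [ 0.39366129 -0.21373799  0.17714001] 0.0002997942087814716 [ 1.15220437e+01  2.00599965e+01  8.61285999e+01 -7.99336009e-04
  7.39679878e+01  1.54783828e+01]
```

View pics/s1.png

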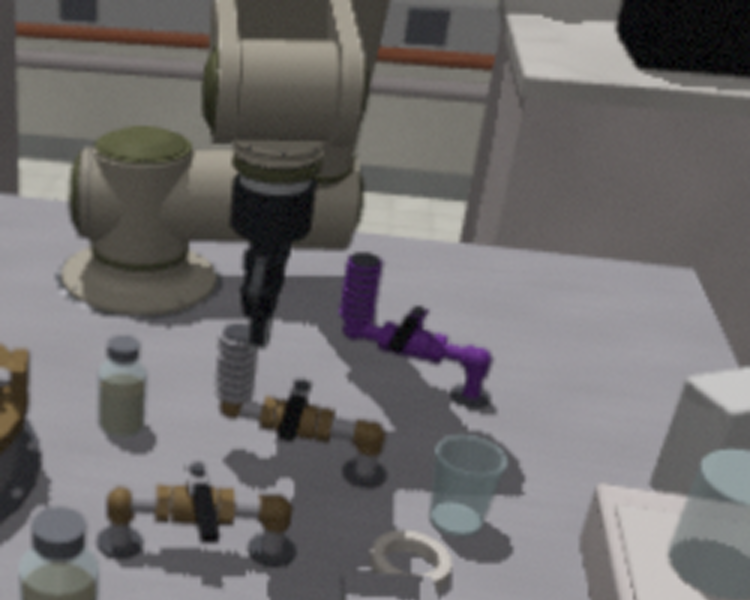

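The closed fingertip is at (260,340), in front of the lever sleeve at (295,410) and clear of the silencer. I descend and approach to just short of contact.

Call:
play_rows([
  {"grip": 1, "x": 0, "y": 0, "z": 0.03, "rx": 0, "ry": 0, "rz": 0},
  {"grip": 1, "x": 0, "y": 0, "z": 0.03, "rx": 0, "ry": 0, "rz": 0},
  {"grip": 1, "x": 0, "y": 0, "z": 0.03, "rx": 0, "ry": 0, "rz": 0},
  {"grip": 1, "x": 0.007, "y": 0, "z": 0, "rx": 0, "ry": 0, "rz": 0},
  {"grip": 1, "x": 0.004, "y": 0, "z": 0, "rx": 0, "ry": 0, "rz": 0},
  {"grip": 1, "x": 0.004, "y": 0, "z": 0, "rx": 0, "ry": 0, "rz": 0},
  {"grip": 1, "x": 0.003, "y": 0, "z": 0, "rx": 0, "ry": 0, "rz": 0},
  {"grip": 1, "x": 0.003, "y": 0, "z": 0, "rx": 0, "ry": 0, "rz": 0},
])

```text
time_s: 4.9
position: [0.4604, 0.2347, 0.1057]
tool_rot: [[0.069, 0.998, 0.001], [0.998, -0.069, 0.0], [0.0, 0.001, -1.0]]
ft_force: [-1.0, 0.5, -0.7]
grip_width: -0.0003
```

Call:
play_rows([
  {"grip": 1, "x": 0.002, "y": 0, "z": 0, "rx": 0, "ry": 0, "rz": 0},
  {"grip": 1, "x": 0.0042, "y": 0.001, "z": 0, "rx": 0, "ry": 0, "rz": -0.06},
  {"grip": 1, "x": 0.0042, "y": 0.001, "z": 0, "rx": 0, "ry": 0, "rz": -0.06},
  {"grip": 1, "x": 0.0042, "y": 0.001, "z": 0, "rx": 0, "ry": 0, "rz": -0.06},
  {"grip": 1, "x": 0.0042, "y": 0.001, "z": 0, "rx": 0, "ry": 0, "rz": -0.06},
])

```text
time_s: 5.52
position: [0.4642, 0.2528, 0.1056]
tool_rot: [[-0.172, 0.985, 0.0], [0.985, 0.172, -0.001], [-0.001, -0.0, -1.0]]
ft_force: [-0.1, -5.1, 2.6]
grip_width: 0.0
```

```bash
cat > look.py <<'E'
from h import *
import sys
n,cam=sys.argv[1],sys.argv[2]; a=list(map(int,sys.argv[3:7]))
s=env.observe(); print(s["time_s"],s["position"],np.degrees(np.arctan2(*s["tool_rot"][1::-1,0])),s["ft_force"])
im=optics.get_image(cam)
c=im["color"][a[0]:a[1],a[2]:a[3]]; k=min(800/c.shape[1],600/c.shape[0])
cv2.imwrite(f"pics/{n}.png",cv2.resize(c,None,fx=k,fy=k,interpolation=cv2.INTER_CUBIC))
E
python3 look.py s2 scene 130 280 250 450
```

```text
5.525 [0.46421756 0.25283896 0.10555152] 99.90498898399314 [-0.13651789 -5.13823757  2.56475844]
```

View pics/s2.png

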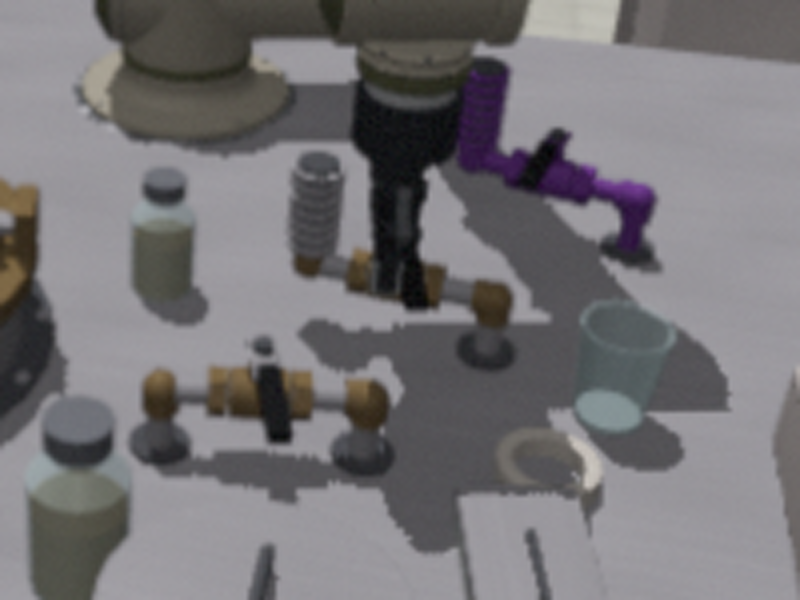

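The fingertip is against the sleeve at (405,285) with about 5 N, and the lever is moving. I continue round the arc.

Call:
play_rows([
  {"grip": 1, "x": 0.0042, "y": 0.001, "z": 0, "rx": 0, "ry": 0, "rz": -0.06},
  {"grip": 1, "x": 0.0042, "y": 0.001, "z": 0, "rx": 0, "ry": 0, "rz": -0.06},
  {"grip": 1, "x": 0.0042, "y": 0.001, "z": 0, "rx": 0, "ry": 0, "rz": -0.06},
  {"grip": 1, "x": 0.0042, "y": 0.001, "z": 0, "rx": 0, "ry": 0, "rz": -0.06},
  {"grip": 1, "x": 0.0042, "y": 0.001, "z": 0, "rx": 0, "ry": 0, "rz": -0.06},
  {"grip": 1, "x": 0.0042, "y": 0.001, "z": 0, "rx": 0, "ry": 0, "rz": -0.06},
  {"grip": 1, "x": 0.0042, "y": 0.001, "z": 0, "rx": 0, "ry": 0, "rz": -0.06},
  {"grip": 1, "x": 0.0042, "y": 0.001, "z": 0, "rx": 0, "ry": 0, "rz": -0.06},
  {"grip": 1, "x": 0.0042, "y": 0.001, "z": 0, "rx": 0, "ry": 0, "rz": -0.06},
  {"grip": 1, "x": 0.0042, "y": 0.001, "z": 0, "rx": 0, "ry": 0, "rz": -0.06},
  {"grip": 1, "x": 0.0042, "y": 0.001, "z": 0, "rx": 0, "ry": 0, "rz": -0.06},
  {"grip": 1, "x": 0.0042, "y": 0.001, "z": 0, "rx": 0, "ry": 0, "rz": -0.06},
])

```text
time_s: 7.08
position: [0.4513, 0.3019, 0.1055]
tool_rot: [[-0.778, 0.628, 0.001], [0.628, 0.778, -0.001], [-0.001, 0.0, -1.0]]
ft_force: [2.4, -4.2, 1.9]
grip_width: 0.0
```

```bash
python3 look.py s3 scene 130 280 250 450
```

```text
7.075 [0.45128699 0.30187309 0.10552865] 141.09470981736627 [ 2.43380435 -4.16169847  1.90622653]
```

View pics/s3.png

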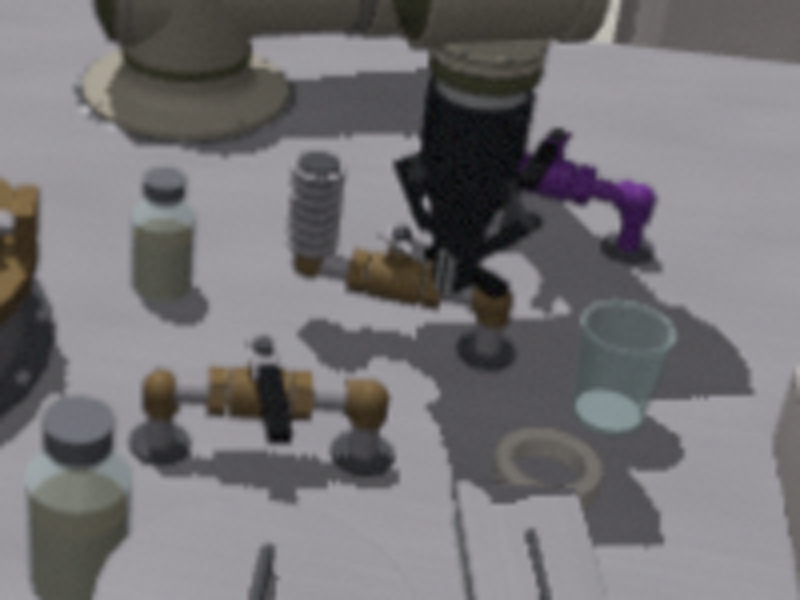

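Call:
play_rows([
  {"grip": 1, "x": 0.0042, "y": 0.001, "z": 0, "rx": 0, "ry": 0, "rz": -0.06},
  {"grip": 1, "x": 0.0042, "y": 0.001, "z": 0, "rx": 0, "ry": 0, "rz": -0.06},
  {"grip": 1, "x": 0.0042, "y": 0.001, "z": 0, "rx": 0, "ry": 0, "rz": -0.06},
  {"grip": 1, "x": 0.0042, "y": 0.001, "z": 0, "rx": 0, "ry": 0, "rz": -0.06},
  {"grip": 1, "x": 0.0042, "y": 0.001, "z": 0, "rx": 0, "ry": 0, "rz": -0.06},
  {"grip": 1, "x": 0.0042, "y": 0.001, "z": 0, "rx": 0, "ry": 0, "rz": -0.06},
  {"grip": 1, "x": 0.0042, "y": 0.001, "z": 0, "rx": 0, "ry": 0, "rz": -0.06},
  {"grip": 1, "x": 0.0042, "y": 0.001, "z": 0, "rx": 0, "ry": 0, "rz": -0.06},
])

```text
time_s: 8.12
position: [0.4256, 0.3246, 0.1056]
tool_rot: [[-0.98, 0.199, 0.003], [0.199, 0.98, 0.001], [-0.002, 0.002, -1.0]]
ft_force: [4.8, -0.8, 0.2]
grip_width: -0.0002
```

```bash
python3 look.py s4 scene 130 280 250 450
```

```text
8.125 [0.42557909 0.32455363 0.10561131] 168.53979067383705 [ 4.84084218 -0.81819218  0.16300862]
```

View pics/s4.png

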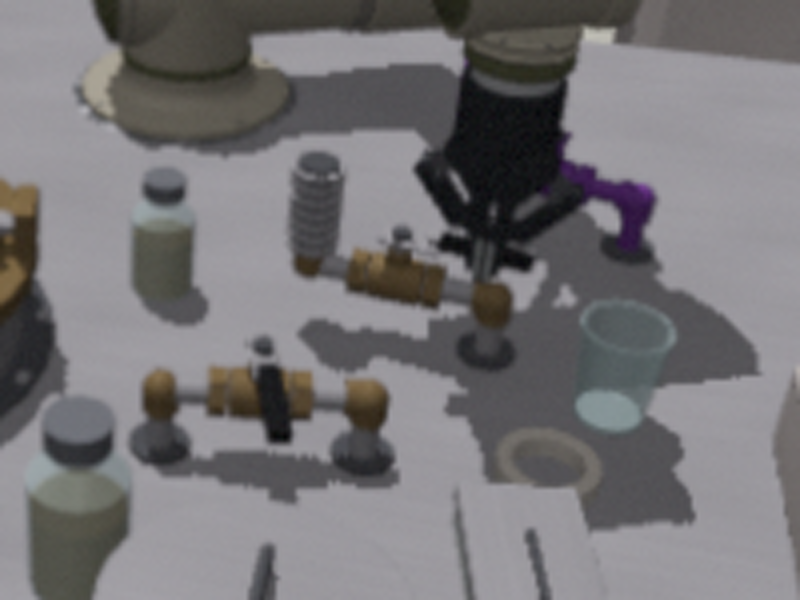

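Call:
play_rows([
  {"grip": 1, "x": 0.003, "y": 0.001, "z": 0, "rx": 0, "ry": 0, "rz": -0.04},
  {"grip": 1, "x": 0.003, "y": 0.001, "z": 0, "rx": 0, "ry": 0, "rz": -0.04},
])

```text
time_s: 8.43
position: [0.4194, 0.3274, 0.1055]
tool_rot: [[-0.993, 0.118, 0.001], [0.118, 0.993, 0.0], [-0.001, 0.0, -1.0]]
ft_force: [3.7, -1.6, 1.7]
grip_width: -0.0001
```

Call:
play_rows([
  {"grip": 1, "x": 0.002, "y": 0.0005, "z": 0, "rx": 0, "ry": 0, "rz": -0.03},
])

```text
time_s: 8.55
position: [0.4179, 0.3281, 0.1056]
tool_rot: [[-0.996, 0.088, 0.002], [0.088, 0.996, 0.0], [-0.002, 0.0, -1.0]]
ft_force: [10.8, -4.0, -2.4]
grip_width: -0.0002
```

Call:
play_rows([
  {"grip": 1, "x": 0.002, "y": 0, "z": 0, "rx": 0, "ry": 0, "rz": -0.02},
])

```text
time_s: 8.68
position: [0.4178, 0.3283, 0.1058]
tool_rot: [[-0.998, 0.069, 0.007], [0.069, 0.998, 0.001], [-0.007, 0.001, -1.0]]
ft_force: [18.7, -2.8, -6.0]
grip_width: 0.0003
```

The position has stalled and the force is rising (11, then 19 N), so the lever is on its stop. I back off, rise and check.

Call:
play_rows([
  {"grip": 1, "x": -0.008, "y": 0, "z": 0, "rx": 0, "ry": 0, "rz": 0},
  {"grip": 1, "x": -0.012, "y": 0, "z": 0, "rx": 0, "ry": 0, "rz": 0},
  {"grip": 1, "x": -0.01, "y": 0, "z": -0.02, "rx": 0, "ry": 0, "rz": 0},
  {"grip": 1, "x": 0, "y": 0, "z": -0.05, "rx": 0, "ry": 0, "rz": 0},
  {"grip": 1, "x": 0, "y": 0, "z": -0.05, "rx": 0, "ry": 0, "rz": 0},
  {"grip": 1, "x": 0, "y": 0, "z": -0.03, "rx": 0, "ry": 0, "rz": 0},
  {"grip": 1, "x": 0, "y": 0, "z": 0, "rx": 0, "ry": 0, "rz": 0},
])

```text
time_s: 9.55
position: [0.4456, 0.3265, 0.2572]
tool_rot: [[-0.998, 0.07, 0.003], [0.07, 0.998, 0.002], [-0.003, 0.002, -1.0]]
ft_force: [0.7, -0.4, -0.6]
grip_width: -0.0003
```

```bash
python3 look.py s5 scene 130 280 250 450; python3 - <<'E'
from h import *
for n in("scene","top"):
    im=optics.get_image(n); W=cloud(im)
    m=(W[...,0]>.36)&(W[...,0]<.44)&(W[...,1]>.283)&(W[...,1]<.38)&(W[...,2]>.09)&(W[...,2]<.118)
    s=W[m]; v=np.linalg.svd((s-s.mean(0))[:,:2])[2][0]
    print(n,len(s),s.mean(0),s.min(0),s.max(0),np.degrees(np.arctan2(v[1],v[0])))
E
```

```text
9.55 [0.44556493 0.32645365 0.25717136] 176.0123686974481 [ 0.67488513 -0.4057422  -0.6279364 ]
scene 146 [0.40266078 0.32557697 0.10190126] [0.38880273 0.28333594 0.09055773] [0.41316563 0.36539818 0.10806712] 84.75236782011525
top 19 [0.39406228 0.29541782 0.10321106] [0.38297155 0.28442042 0.09134995] [0.40528348 0.36097276 0.11153469] -100.72114823014203
```

View pics/s5.png

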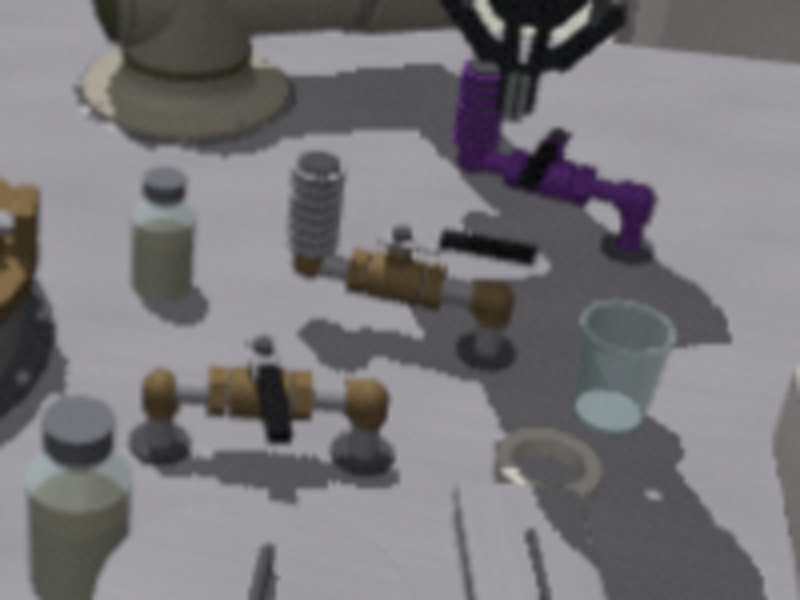

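The vent sleeve now lies along the pipe: it runs (440,240) to (535,255), depth gives 84.8° against -5.7° before, so about 90° of travel. The water lever is unchanged. Next is the wheel: I enter between the bars at 17° and 107°, behind the 107° bar.

Call:
play_rows([
  {"grip": 1, "x": -0.0151, "y": -0.0532, "z": 0, "rx": 0, "ry": 0, "rz": 0},
  {"grip": 1, "x": -0.0151, "y": -0.0532, "z": 0, "rx": 0, "ry": 0, "rz": 0},
  {"grip": 1, "x": -0.0151, "y": -0.0532, "z": 0, "rx": 0, "ry": 0, "rz": 0},
  {"grip": 1, "x": -0.0151, "y": -0.0532, "z": 0, "rx": 0, "ry": 0, "rz": 0},
  {"grip": 1, "x": -0.0151, "y": -0.0532, "z": 0, "rx": 0, "ry": 0, "rz": 0},
  {"grip": 1, "x": -0.0151, "y": -0.0532, "z": 0, "rx": 0, "ry": 0, "rz": 0},
  {"grip": 1, "x": -0.0151, "y": -0.0532, "z": 0, "rx": 0, "ry": 0, "rz": 0},
  {"grip": 1, "x": -0.0151, "y": -0.0532, "z": 0, "rx": 0, "ry": 0, "rz": 0},
  {"grip": 1, "x": 0, "y": 0, "z": 0, "rx": 0, "ry": 0, "rz": 0.1735},
  {"grip": 1, "x": 0, "y": 0, "z": 0, "rx": 0, "ry": 0, "rz": 0.1735},
  {"grip": 1, "x": 0, "y": 0, "z": 0, "rx": 0, "ry": 0, "rz": 0.1735},
  {"grip": 1, "x": 0, "y": 0, "z": 0, "rx": 0, "ry": 0, "rz": 0.1735},
])

```text
time_s: 11.2
position: [0.5355, -0.1067, 0.2537]
tool_rot: [[-0.718, 0.696, -0.003], [0.696, 0.718, 0.001], [0.003, -0.001, -1.0]]
ft_force: [-0.7, -0.7, -0.0]
grip_width: -0.0002
```

Call:
play_rows([
  {"grip": 1, "x": 0, "y": 0, "z": 0, "rx": 0, "ry": 0, "rz": 0.1735},
  {"grip": 1, "x": 0, "y": 0, "z": 0, "rx": 0, "ry": 0, "rz": 0.1735},
  {"grip": 1, "x": 0, "y": 0, "z": 0, "rx": 0, "ry": 0, "rz": 0.1735},
  {"grip": 1, "x": 0, "y": 0, "z": 0, "rx": 0, "ry": 0, "rz": 0.1735},
  {"grip": 1, "x": 0, "y": 0, "z": 0, "rx": 0, "ry": 0, "rz": 0.1735},
  {"grip": 1, "x": 0, "y": 0, "z": 0, "rx": 0, "ry": 0, "rz": 0.1735},
  {"grip": 1, "x": 0, "y": 0, "z": 0, "rx": 0, "ry": 0, "rz": 0.1735},
  {"grip": 1, "x": 0, "y": 0, "z": 0, "rx": 0, "ry": 0, "rz": 0.1735},
  {"grip": 1, "x": 0, "y": 0, "z": 0, "rx": 0, "ry": 0, "rz": 0.1735},
  {"grip": 1, "x": 0, "y": 0, "z": 0, "rx": 0, "ry": 0, "rz": 0.1735},
  {"grip": 1, "x": 0, "y": 0, "z": 0, "rx": 0, "ry": 0, "rz": 0.1735},
  {"grip": 1, "x": 0, "y": 0, "z": 0, "rx": 0, "ry": 0, "rz": 0.1735},
])

```text
time_s: 12.7
position: [0.5355, -0.1067, 0.2537]
tool_rot: [[0.958, 0.286, -0.003], [0.286, -0.958, 0.001], [-0.002, -0.002, -1.0]]
ft_force: [-0.4, -0.2, 0.1]
grip_width: 0.0001
```

```bash
python3 look.py s6 scene 90 270 130 370;python3 look.py s6t top 90 290 100 360
```

```text
12.7 [ 0.5355039  -0.10667559  0.25373988] 16.620697185395894 [-0.37245711 -0.23463435  0.07527152]
12.75 [ 0.53551901 -0.10664852  0.2537345 ] 16.2348980750072 [-0.34336055 -0.00272356  1.18275228]
```

View pics/s6.png

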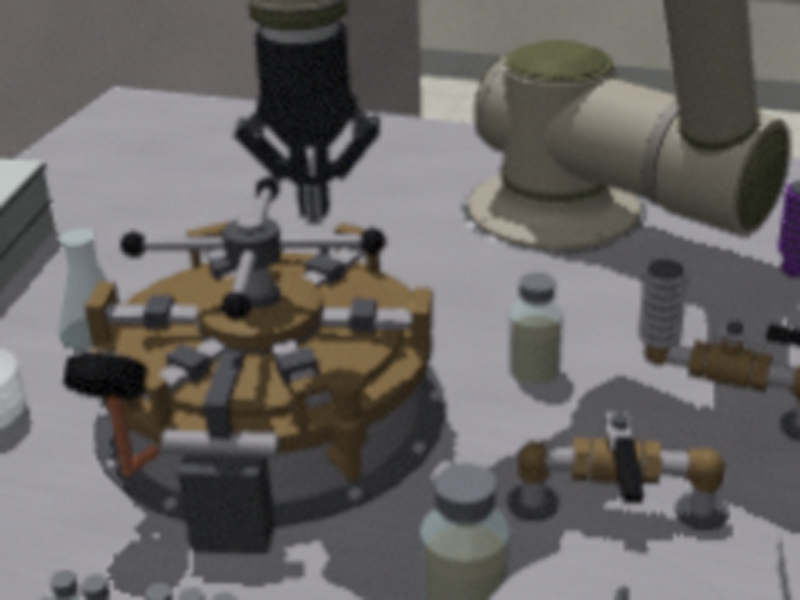

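View pics/s6t.png

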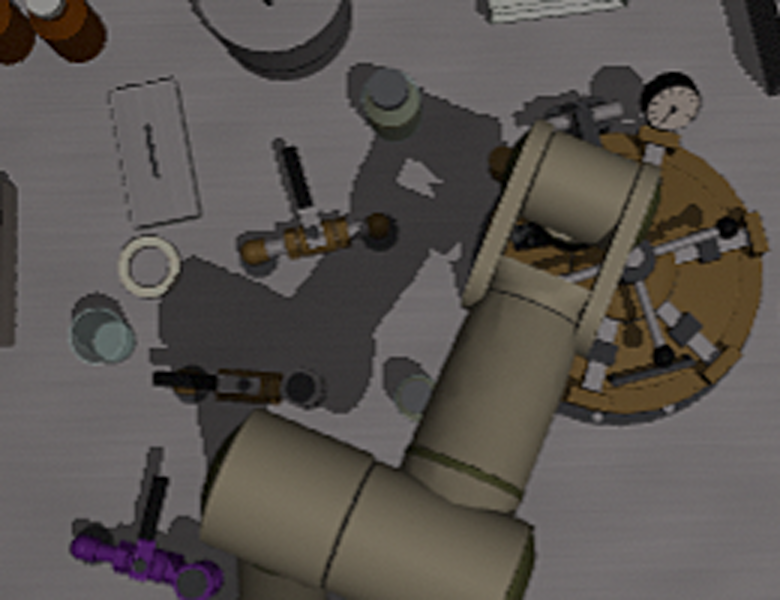

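The top view confirms the vent lever lies along its pipe. In the scene crop the fingertip is at (313,215), above bar level. I project its descended footprint to check the gap to the bars.

```bash
python3 - <<'E'
from h import *
import pickle
im=pickle.load(open("scene.pkl","rb"))
def q(p): 
    a=proj(im,np.array(p,float)); return ((a-[130,90])*800/240).round().tolist()
print("tip now",q([.5355,-.1067,.24]),"tip down",q([.5355,-.1067,.178]),"at bar level",q([.5355,-.1067,.195]))
h=np.array([.517,-.178,.195]); 
for a in(17,107,197,287): print(a,q(h+.112*np.array([np.cos(np.radians(a)),np.sin(np.radians(a)),0])))
print("hub",q(h))
E
```

```text
tip now [[313.0, 218.0]] tip down [[318.0, 278.0]] at bar level [[317.0, 262.0]]
17 [[236.0, 306.0]]
107 [[373.0, 240.0]]
197 [[266.0, 189.0]]
287 [[133.0, 245.0]]
hub [[252.0, 243.0]]
```

Projection matches the picture exactly (balls, hub, tip). I descend and approach the bar.

Call:
play_rows([
  {"grip": 1, "x": 0, "y": -0.012, "z": 0, "rx": 0, "ry": 0, "rz": 0},
  {"grip": 1, "x": 0, "y": 0, "z": 0.03, "rx": 0, "ry": 0, "rz": 0},
  {"grip": 1, "x": 0, "y": 0, "z": 0.032, "rx": 0, "ry": 0, "rz": 0},
  {"grip": 1, "x": -0.005, "y": 0, "z": 0, "rx": 0, "ry": 0, "rz": 0},
  {"grip": 1, "x": -0.005, "y": 0, "z": 0, "rx": 0, "ry": 0, "rz": 0},
  {"grip": 1, "x": -0.004, "y": 0, "z": 0, "rx": 0, "ry": 0, "rz": 0},
  {"grip": 1, "x": -0.003, "y": 0, "z": 0, "rx": 0, "ry": 0, "rz": 0},
  {"grip": 1, "x": -0.002, "y": 0, "z": 0, "rx": 0, "ry": 0, "rz": 0},
])

```text
time_s: 13.8
position: [0.5141, -0.101, 0.1937]
tool_rot: [[0.957, 0.291, 0.001], [0.291, -0.957, -0.0], [0.001, 0.0, -1.0]]
ft_force: [-0.0, 0.4, -0.1]
grip_width: 0.0001
```

Call:
play_rows([
  {"grip": 1, "x": -0.002, "y": 0, "z": 0, "rx": 0, "ry": 0, "rz": 0},
  {"grip": 1, "x": -0.0045, "y": -0.0009, "z": 0, "rx": 0, "ry": 0, "rz": -0.06},
  {"grip": 1, "x": -0.0045, "y": -0.0009, "z": 0, "rx": 0, "ry": 0, "rz": -0.06},
  {"grip": 1, "x": -0.0045, "y": -0.0009, "z": 0, "rx": 0, "ry": 0, "rz": -0.06},
])

```text
time_s: 14.3
position: [0.4994, -0.103, 0.1934]
tool_rot: [[0.888, 0.46, 0.002], [0.46, -0.888, 0.001], [0.003, -0.0, -1.0]]
ft_force: [4.9, 4.9, -1.2]
grip_width: 0.0002
```

Call:
play_rows([
  {"grip": 1, "x": -0.0045, "y": -0.0009, "z": 0, "rx": 0, "ry": 0, "rz": -0.06},
  {"grip": 1, "x": -0.0045, "y": -0.0009, "z": 0, "rx": 0, "ry": 0, "rz": -0.06},
  {"grip": 1, "x": -0.0045, "y": -0.0009, "z": 0, "rx": 0, "ry": 0, "rz": -0.06},
])

```text
time_s: 14.68
position: [0.4859, -0.1068, 0.1933]
tool_rot: [[0.791, 0.612, 0.001], [0.612, -0.791, 0.003], [0.003, -0.002, -1.0]]
ft_force: [1.9, 8.8, 1.3]
grip_width: 0.0002
```

```bash
python3 look.py s7 scene 90 270 130 370
```

```text
14.675 [ 0.48588449 -0.10680158  0.19328235] 37.70608366718892 [1.92715966 8.78864764 1.29114211]
```

View pics/s7.png

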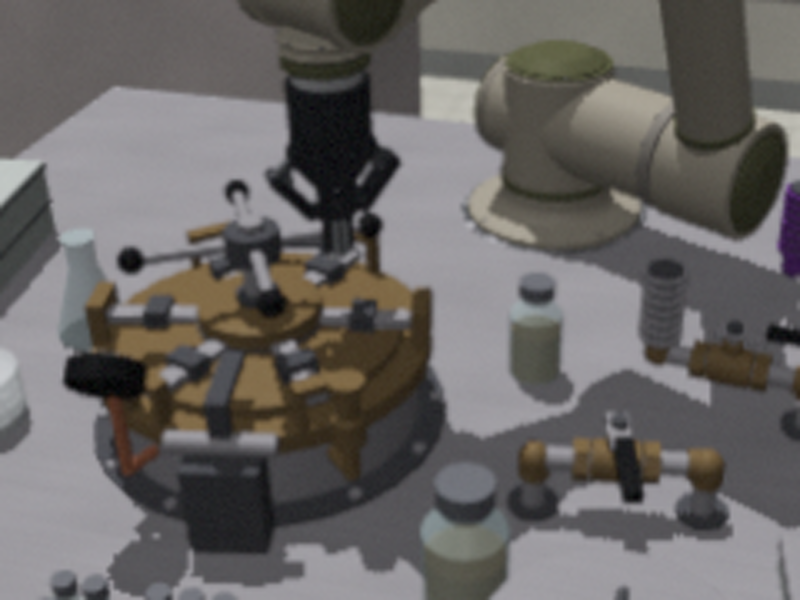

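The wheel is turning: the ball moved from (372,240) to (370,225), force about 9 N. I continue.

Call:
play_rows([
  {"grip": 1, "x": -0.0045, "y": -0.001, "z": 0, "rx": 0, "ry": 0, "rz": -0.06},
  {"grip": 1, "x": -0.0045, "y": -0.001, "z": 0, "rx": 0, "ry": 0, "rz": -0.06},
  {"grip": 1, "x": -0.0045, "y": -0.001, "z": 0, "rx": 0, "ry": 0, "rz": -0.06},
  {"grip": 1, "x": -0.0045, "y": -0.001, "z": 0, "rx": 0, "ry": 0, "rz": -0.06},
  {"grip": 1, "x": -0.0045, "y": -0.001, "z": 0, "rx": 0, "ry": 0, "rz": -0.06},
  {"grip": 1, "x": -0.0045, "y": -0.001, "z": 0, "rx": 0, "ry": 0, "rz": -0.06},
  {"grip": 1, "x": -0.0045, "y": -0.001, "z": 0, "rx": 0, "ry": 0, "rz": -0.06},
  {"grip": 1, "x": -0.0045, "y": -0.001, "z": 0, "rx": 0, "ry": 0, "rz": -0.06},
  {"grip": 1, "x": -0.0045, "y": -0.001, "z": 0, "rx": 0, "ry": 0, "rz": -0.06},
  {"grip": 1, "x": -0.0045, "y": -0.001, "z": 0, "rx": 0, "ry": 0, "rz": -0.06},
])

```text
time_s: 15.98
position: [0.4506, -0.1363, 0.1932]
tool_rot: [[0.308, 0.952, -0.001], [0.952, -0.308, 0.003], [0.003, -0.002, -1.0]]
ft_force: [-0.9, 7.6, 3.0]
grip_width: -0.0
```

```bash
python3 look.py s8 scene 90 270 130 370; python3 - <<'E'
from h import *
s=env.observe();d=s["position"][:2]-[.517,-.178]; p=np.degrees(np.arctan2(*s["tool_rot"][1::-1,0]))
b=np.radians(p+90); print("bar?",p+90,"rad,tang",d@[np.cos(b),np.sin(b)],d@[np.sin(b),-np.cos(b)],s["q"])
E
```

```text
15.975 [ 0.45062627 -0.13630753  0.19322453] 72.08381171688961 [-0.87047615  7.62729004  2.99379131]
bar? 162.22327095076844 rad,tang 0.0759685533707217 0.018969947479840606 [-31.39331609  16.81316344  91.40547797   0.10385864  71.92948504
 -13.6490681 ]
```

View pics/s8.png

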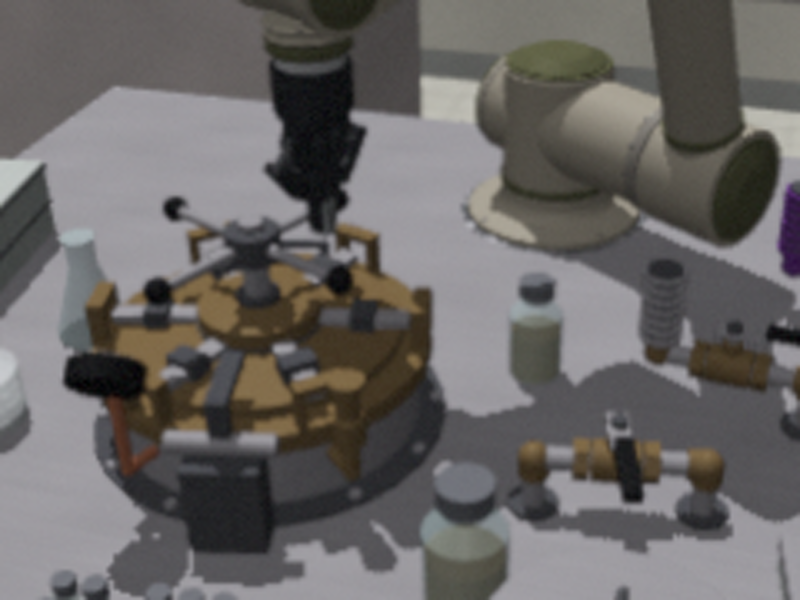

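Call:
play_rows([
  {"grip": 1, "x": -0.0045, "y": -0.001, "z": 0, "rx": 0, "ry": 0, "rz": -0.06},
  {"grip": 1, "x": -0.0045, "y": -0.001, "z": 0, "rx": 0, "ry": 0, "rz": -0.06},
  {"grip": 1, "x": -0.0045, "y": -0.001, "z": 0, "rx": 0, "ry": 0, "rz": -0.06},
  {"grip": 1, "x": -0.0045, "y": -0.001, "z": 0, "rx": 0, "ry": 0, "rz": -0.06},
  {"grip": 1, "x": -0.0045, "y": -0.001, "z": 0, "rx": 0, "ry": 0, "rz": -0.06},
  {"grip": 1, "x": -0.0045, "y": -0.001, "z": 0, "rx": 0, "ry": 0, "rz": -0.06},
  {"grip": 1, "x": -0.0045, "y": -0.001, "z": 0, "rx": 0, "ry": 0, "rz": -0.06},
  {"grip": 1, "x": -0.0045, "y": -0.001, "z": 0, "rx": 0, "ry": 0, "rz": -0.06},
  {"grip": 1, "x": -0.0045, "y": -0.001, "z": 0, "rx": 0, "ry": 0, "rz": -0.06},
  {"grip": 1, "x": -0.0045, "y": -0.001, "z": 0, "rx": 0, "ry": 0, "rz": -0.06},
  {"grip": 1, "x": -0.0045, "y": -0.001, "z": 0, "rx": 0, "ry": 0, "rz": -0.06},
  {"grip": 1, "x": -0.0045, "y": -0.001, "z": 0, "rx": 0, "ry": 0, "rz": -0.06},
])

```text
time_s: 17.52
position: [0.4388, -0.1896, 0.193]
tool_rot: [[-0.396, 0.918, -0.004], [0.918, 0.396, 0.003], [0.004, -0.003, -1.0]]
ft_force: [-7.5, 5.0, 2.9]
grip_width: 0.0001
```

Call:
play_rows([
  {"grip": 1, "x": -0.003, "y": -0.0007, "z": 0, "rx": 0, "ry": 0, "rz": -0.04},
  {"grip": 1, "x": -0.003, "y": -0.0007, "z": 0, "rx": 0, "ry": 0, "rz": -0.04},
])

```text
time_s: 17.77
position: [0.44, -0.1957, 0.1929]
tool_rot: [[-0.467, 0.884, -0.004], [0.884, 0.468, 0.003], [0.004, -0.002, -1.0]]
ft_force: [-7.0, 3.7, 2.8]
grip_width: -0.0002
```

Call:
play_rows([
  {"grip": 1, "x": -0.003, "y": -0.0007, "z": 0, "rx": 0, "ry": 0, "rz": -0.04},
])

```text
time_s: 17.9
position: [0.4407, -0.1988, 0.1929]
tool_rot: [[-0.503, 0.865, -0.004], [0.865, 0.503, 0.003], [0.005, -0.002, -1.0]]
ft_force: [-8.2, 3.3, 2.1]
grip_width: 0.0003
```

```bash
python3 look.py s9 scene 90 270 130 370; cat > st.py <<'E'
from h import *
s=env.observe();d=s["position"][:2]-[.517,-.178]; p=np.degrees(np.arctan2(*s["tool_rot"][1::-1,0]))
b=np.radians(p+90); print("bar?",p+90,"rad,tang",d@[np.cos(b),np.sin(b)],d@[np.sin(b),-np.cos(b)],s["ft_force"])
E
python3 st.py
```

```text
17.9 [ 0.44069556 -0.19875763  0.19290717] 120.16697345585463 [-8.22543837  3.25150366  2.12552627]
bar? 210.25685160248912 rad,tang 0.07634444192146843 0.020063799634368048 [-6.65938312  3.37371514  1.74198277]
```

View pics/s9.png

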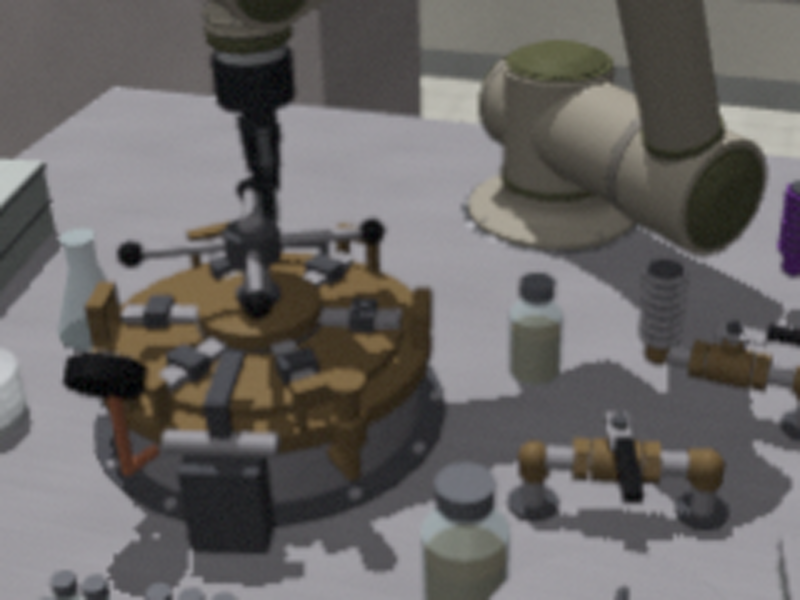

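The wheel is about 10° short of the earliest possible stop. Small steps from here.

Call:
play_rows([
  {"grip": 1, "x": -0.003, "y": -0.0007, "z": 0, "rx": 0, "ry": 0, "rz": -0.04},
  {"grip": 1, "x": -0.003, "y": -0.0007, "z": 0, "rx": 0, "ry": 0, "rz": -0.04},
])

```text
time_s: 18.2
position: [0.4426, -0.2047, 0.1929]
tool_rot: [[-0.57, 0.822, -0.004], [0.822, 0.57, 0.002], [0.005, -0.002, -1.0]]
ft_force: [-8.1, 2.3, 3.1]
grip_width: 0.0001
```

Call:
play_rows([
  {"grip": 1, "x": -0.0025, "y": -0.0006, "z": 0, "rx": 0, "ry": 0, "rz": -0.03},
])

```text
time_s: 18.32
position: [0.4435, -0.2072, 0.1929]
tool_rot: [[-0.594, 0.804, -0.004], [0.804, 0.594, 0.002], [0.004, -0.002, -1.0]]
ft_force: [-7.9, 3.8, 2.9]
grip_width: -0.0
```

Call:
play_rows([
  {"grip": 1, "x": -0.0025, "y": -0.0006, "z": 0, "rx": 0, "ry": 0, "rz": -0.03},
])

```text
time_s: 18.45
position: [0.4445, -0.2096, 0.1929]
tool_rot: [[-0.618, 0.786, -0.005], [0.786, 0.618, 0.002], [0.005, -0.002, -1.0]]
ft_force: [-7.9, 2.9, 2.5]
grip_width: 0.0002
```

Call:
play_rows([
  {"grip": 1, "x": -0.0022, "y": -0.0005, "z": 0, "rx": 0, "ry": 0, "rz": -0.03},
])

```text
time_s: 18.58
position: [0.4455, -0.2117, 0.1929]
tool_rot: [[-0.641, 0.767, -0.004], [0.767, 0.641, 0.002], [0.004, -0.002, -1.0]]
ft_force: [-8.2, 2.2, 2.3]
grip_width: -0.0004
```

Call:
play_rows([
  {"grip": 1, "x": -0.0022, "y": -0.0005, "z": 0, "rx": 0, "ry": 0, "rz": -0.03},
])

```text
time_s: 18.7
position: [0.4465, -0.2137, 0.1929]
tool_rot: [[-0.664, 0.748, -0.004], [0.748, 0.664, 0.002], [0.005, -0.002, -1.0]]
ft_force: [-8.9, 1.1, 2.4]
grip_width: -0.0001
```

Call:
play_rows([
  {"grip": 1, "x": -0.002, "y": -0.0005, "z": 0, "rx": 0, "ry": 0, "rz": -0.025},
])

```text
time_s: 18.82
position: [0.4475, -0.2156, 0.1929]
tool_rot: [[-0.682, 0.731, -0.004], [0.731, 0.682, 0.002], [0.004, -0.002, -1.0]]
ft_force: [-8.6, 1.7, 2.9]
grip_width: 0.0002
```

Call:
play_rows([
  {"grip": 1, "x": -0.002, "y": -0.0005, "z": 0, "rx": 0, "ry": 0, "rz": -0.025},
])

```text
time_s: 18.95
position: [0.4485, -0.2175, 0.1929]
tool_rot: [[-0.7, 0.714, -0.004], [0.714, 0.7, 0.002], [0.004, -0.002, -1.0]]
ft_force: [-6.9, 2.3, 2.6]
grip_width: -0.0004
```

Call:
play_rows([
  {"grip": 1, "x": -0.002, "y": -0.0005, "z": 0, "rx": 0, "ry": 0, "rz": -0.025},
])

```text
time_s: 19.08
position: [0.4495, -0.2192, 0.1929]
tool_rot: [[-0.718, 0.696, -0.004], [0.696, 0.718, 0.002], [0.004, -0.002, -1.0]]
ft_force: [-10.0, 2.8, 3.9]
grip_width: 0.0003
```

Call:
play_rows([
  {"grip": 1, "x": -0.0015, "y": -0.0003, "z": 0, "rx": 0, "ry": 0, "rz": -0.02},
])

```text
time_s: 19.2
position: [0.4494, -0.2195, 0.1928]
tool_rot: [[-0.732, 0.682, -0.007], [0.682, 0.732, 0.004], [0.008, -0.002, -1.0]]
ft_force: [-16.2, 9.2, 7.7]
grip_width: -0.0002
```

```bash
python3 st.py;python3 look.py s10 scene 90 270 130 370
```

```text
bar? 227.03257880812484 rad,tang 0.07642021432586073 0.021165670765098465 [-16.15808508   9.18148194   7.65633097]
19.2 [ 0.44942553 -0.21949368  0.1928316 ] 137.03257880812484 [-16.15808508   9.18148194   7.65633097]
```

View pics/s10.png

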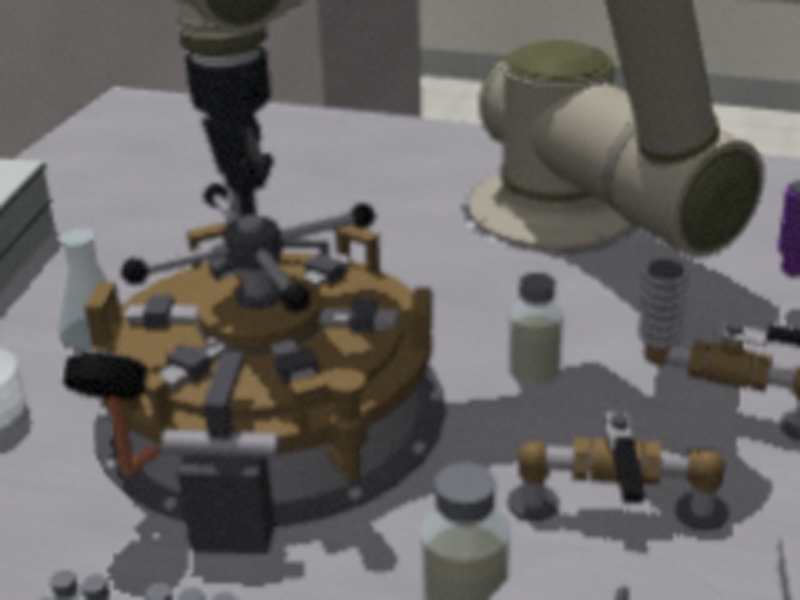

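Stalled with the force rising to about 20 N after about 119° of turn, which fits the stop at 2.1 rad. I retract and check.

Call:
play_rows([
  {"grip": 1, "x": 0.008, "y": 0, "z": 0, "rx": 0, "ry": 0, "rz": 0},
  {"grip": 1, "x": 0.01, "y": 0, "z": 0, "rx": 0, "ry": 0, "rz": 0},
  {"grip": 1, "x": 0, "y": 0, "z": -0.03, "rx": 0, "ry": 0, "rz": 0},
  {"grip": 1, "x": 0, "y": 0, "z": -0.05, "rx": 0, "ry": 0, "rz": 0},
  {"grip": 1, "x": 0, "y": 0, "z": -0.05, "rx": 0, "ry": 0, "rz": 0},
  {"grip": 1, "x": 0.04, "y": 0.04, "z": 0, "rx": 0, "ry": 0, "rz": 0},
  {"grip": 1, "x": 0.04, "y": 0.04, "z": 0, "rx": 0, "ry": 0, "rz": 0},
  {"grip": 1, "x": 0.04, "y": 0.04, "z": 0, "rx": 0, "ry": 0, "rz": 0},
  {"grip": 1, "x": 0, "y": 0, "z": 0, "rx": 0, "ry": 0, "rz": 0},
  {"grip": 1, "x": 0, "y": 0, "z": 0, "rx": 0, "ry": 0, "rz": 0},
])

```text
time_s: 20.5
position: [0.4329, -0.0393, 0.3234]
tool_rot: [[-0.731, 0.682, 0.0], [0.682, 0.731, -0.0], [-0.001, -0.0, -1.0]]
ft_force: [0.4, -0.7, -0.1]
grip_width: -0.0001
```

```bash
python3 look.py s11 scene 0 384 0 512; python3 look.py s11t top 60 290 90 400; python3 - <<'E'
from h import *
for n in("scene","top"):
    im=optics.get_image(n); W=cloud(im)
    m=(W[...,2]>.185)&(W[...,2]<.222)
    d=W[...,:2]-[.517,-.178]; R=np.hypot(d[...,0],d[...,1]); m&=(R>.095)&(R<.13)
    a=np.degrees(np.arctan2(d[...,1],d[...,0]))[m]; p=W[m]
    print(n,[ (k*15,len(p[abs(a-k*15)<7.5]),np.round(p[abs(a-k*15)<7.5].mean(0),3).tolist()) for k in range(-12,13) if (abs(a-k*15)<7.5).sum()>5])
    print([(t,[(round(x["conf"],2),np.round(x["point"],3).tolist()) for x in finder.boxes_of(n,t)][:2]) for t in("media_bottle_b","beaker","water_lever","vent_lever")])
E
```

```text
20.5 [ 0.43285567 -0.03932027  0.3233941 ] 137.0106103860812 [ 0.36782466 -0.73174688 -0.07527553]
20.55 [ 0.43294457 -0.03984321  0.32329478] 136.9446281113071 [ 0.21528172 -0.27420684  0.86177519]
scene [(-135, 39, [0.439, -0.254, 0.199]), (-45, 66, [0.596, -0.256, 0.197]), (45, 61, [0.601, -0.101, 0.198]), (135, 51, [0.444, -0.099, 0.198])]
[('media_bottle_b', [(0.79, [0.396, 0.058, 0.064]), (0.78, [0.75, 0.085, 0.09])]), ('beaker', [(0.84, [0.472, 0.433, 0.056])]), ('water_lever', [(0.74, [0.537, -0.174, 0.2]), (0.66, [0.401, 0.308, 0.103])]), ('vent_lever', [(0.68, [0.245, 0.367, 0.107]), (0.52, [0.401, 0.311, 0.099])])]
top [(-135, 60, [0.434, -0.255, 0.204]), (-60, 11, [0.58, -0.266, 0.203]), (-45, 40, [0.589, -0.259, 0.204]), (45, 45, [0.592, -0.103, 0.204])]
[('media_bottle_b', [(0.68, [0.426, -0.424, 0.054]), (0.64, [0.711, 0.083, 0.102])]), ('beaker', [(0.64, [0.458, 0.444, 0.038]), (0.58, [0.674, 0.374, 0.038])]), ('water_lever', [(0.47, [0.602, 0.186, 0.105]), (0.25, [0.544, 0.386, 0.018])]), ('vent_lever', [(0.58, [0.395, 0.301, 0.102]), (0.49, [0.229, 0.369, 0.111])])]
```

View pics/s11.png

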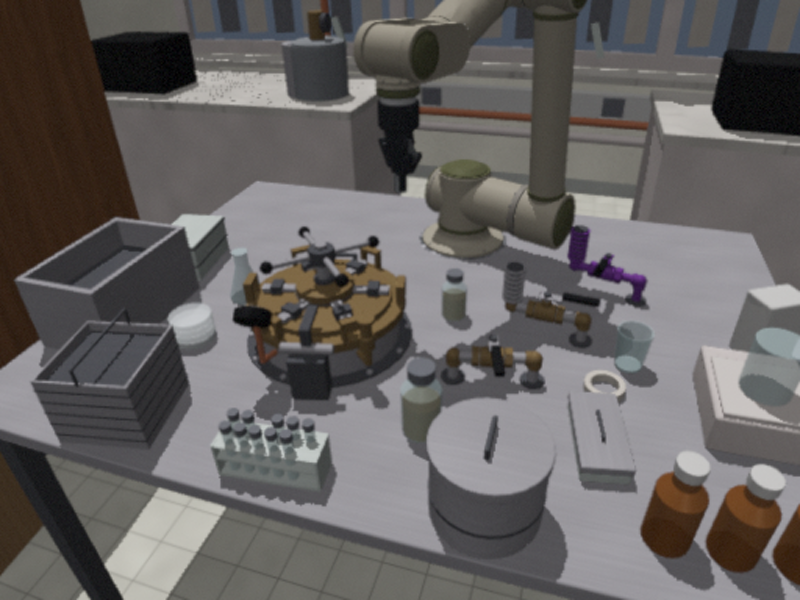

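View pics/s11t.png

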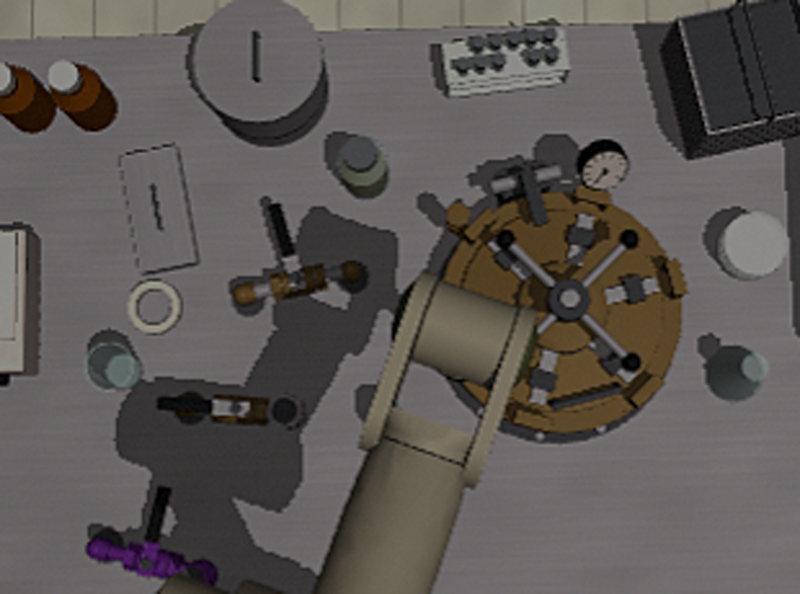

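```bash
python3 -c "
from h import *
print(order.close_job())"
```

```text
the job is handed in; nothing more can be done
None
```

I opened the vent fully, then turned the lid wheel anticlockwise to its stop, and handed the job in at about 21 s of the 51 s allowed. Both were pushed with the closed fingertips from one side only, and nothing was gripped.

- **Vent lever:** it turned about 90° until it stalled on its stop. Force was about 5 N on the way and 20 N at the stop. It lies along its pipe in both camera views.
- **Lid wheel:** it turned about 117° (2.05 rad, measured from the ball positions) until it stalled. Force was about 9 N on the way and 20 N at the stop. With its unknown starting angle of 0 to 0.2 rad, that is past the 1.92 rad needed. I judged the bolts withdrawn from that angle and did not measure them.
- **Everything else:** in the last pictures the water lever is still across its pipe. The beaker and both media bottles measured within about 5 mm of their start, and the other bystanders look unmoved. The arm is clear, with about 0 N at the wrist.
- **Checks that disagreed:** the depth fit of the opened vent lever in the top picture caught only 19 points (101°, against 85° in the scene picture), so I did not use it. In the last check the networks confused a few names, for example calling the lid wheel and the vent the water lever; I went by the pictures there.

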